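# Stack the spacer and cover plates on a four-post specimen jig

### The job

Put the specimen jig together: lower the spacer plate (the one with the solid upright rib) over the four posts until it lies fully home on their shoulders, then stack the cover plate (the one with the bridge handle) over the same posts so that it lies flat on the spacer. The posts stand on a carriage that may be locked anywhere along its slide, so feel for them and do not force the plates; let go of both and leave the stopwatch, spare knob and clamp block where they are.

Things in the scene. Friction and masses are not known exactly. Their poses are not given: they have to be found in the camera images.
- jig: Fixed steel jig: dark base 140 (x) x 112 (y) x 16 mm, origin at the centre of its underside. On it a light metal carriage, locked by friction (gives only above 80 N; do not push it), bears four posts at x = +-48, y = +-20 mm from its centre. That centre is on the jig's x = 0, but anywhere from -14 to +14 mm along the jig's y: not measured, different each time, to be felt or seen.
- jig_home (a point): Middle of the jig's slide (x = y = 0 of the jig, jig's axes), 34 mm over the worktop, level with the shoulders (15 mm diameter) at the feet of the posts, on which the spacer's underside rests when home. The posts are 8 mm in diameter up to 57 mm over the worktop, then a cone narrowing to 3 mm at the tip at 62 mm. The carriage's top is at 26 mm.
- spacer: Loose spacer, light grey metal, about 0.22 kg: a plate 120 x 64 x 8 mm (long side along its x) with four round through holes of 10.5 mm diameter at x = +-48, y = +-20 mm. From the middle of its top rises a solid rib 36 mm long (x), 12 mm thick (y), 32 mm high; overall height 40 mm. Origin at the centre of the plate's underside, z up. Works either way round.
- spacer_grip (a point): Where to grip the spacer: the middle of its rib, 30 mm over the plate's underside, 10 mm below the rib's top, the fingers closing along the plate's y on the 12 mm thickness. Axes as the plate's.
- cover: Loose steel cover, about 0.25 kg: a plate 120 x 64 x 8 mm (long side along its x) with four round through holes of 10.5 mm diameter at x = +-48, y = +-20 mm. A window 52 x 26 mm lets the spacer's rib through; over it a bridge handle: black bar 74 (x) x 16 (y) mm, from 42 to 58 mm over the underside, on legs at x = +-33 mm. Origin at the centre of the underside, z up. Works either way round.
- cover_grip (a point): Where to grip the cover: the middle of its bar, 52 mm over the plate's underside, the fingers closing along the plate's y on the 16 mm width. Once stacked, the top of the spacer's rib is 20 mm below this point. Axes as the plate's.
- stopwatch: Bystander: dark stopwatch 70 x 61 x 18 mm, origin under its centre.
- spare_key_knob: Bystander: light metal spare knob, 33 mm diameter, 28 mm high, origin under its centre.
- clamp_block: Bystander: black clamp block with two brass screws, 38 x 42 x 36 mm, origin under its centre.
Things that resemble listed ones, but are neither listed nor needed, are in the scene too. What is shaped like the spacer but red is not meant.

How it is judged:
On the way, in this order (a step that is already met when the one before it is completed fails the run):
1. the spacer plate lies home on the shoulders of the posts (z of spacer in the frame of jig between 0.031 and 0.037 m and x of spacer in the frame of jig between -0.005 and 0.005 m and y of spacer in the frame of jig between -0.019 and 0.019 m and angle between the x axis of spacer and the x axis of jig, either way round below 0.08 rad and angle between spacer's own z axis and vertical below 0.04 rad), for 0.2 s.
2. the cover plate lies home over the posts on the spacer (all of step 1 and z of cover in the frame of jig between 0.039 and 0.045 m and x of cover in the frame of jig between -0.005 and 0.005 m and y of cover in the frame of jig between -0.019 and 0.019 m and angle between the x axis of cover and the x axis of jig, either way round below 0.08 rad and angle between cover's own z axis and vertical below 0.04 rad), for 0.2 s.
At the end, for the whole second after the job is handed in: Spacer underside 34 mm and cover underside 42 mm over the jig's underside (+-3 mm), both level (0.04 rad), in line with the jig (0.08 rad), within 5 mm of its middle in x, 19 mm in y, 6 mm of each other; released, at rest (all of step 2 and linear speed of each of spacer, cover below 0.02 m/s and contact force between each of spacer, cover and the fingers below 0.1 N and horizontal distance between cover and spacer below 0.006 m); the robot touches nothing.
It fails at once if the stopwatch was moved more than 20 mm (distance of stopwatch from where it was at the start of the episode above 0.02 m).
It fails at once if the spare key knob was moved more than 20 mm (distance of spare_key_knob from where it was at the start of the episode above 0.02 m).
It fails at once if the clamp block was moved more than 20 mm (distance of clamp_block from where it was at the start of the episode above 0.02 m).
It fails at once if the spacer plate was forced or dropped on the jig (more than 120 N) (contact force between spacer and jig above 120 N).
It fails at once if the cover plate was forced or dropped on the jig (more than 120 N) (contact force between cover and jig above 120 N).
It also fails if it takes over 72 s, if anything falls off the work surface, if the arm or the gripper's body presses on something with over 40 N, if the wrist force passes 120 N, or if a joint passes its speed limit or range.

### The arm

A 7-joint arm with a two-finger parallel gripper is mounted at the origin on a cart in front of the work surface, level with it; the furniture and walls round the work are solid. World frame = base frame: x ahead of the robot, y to its left, z up, the work surface at z = 0. Lengths are in m, angles in rad, forces in N, time in s.
With the tool pointing down it reaches from about 0.35 to 0.9 m from the base axis. Payload 8.1 kg.
Tool frame: the origin (TCP) lies on the centre line of the jaws, within the pads' length; the fingertips stand 17 mm ahead of it and the grasp point (between the pads) lies 2 mm behind it; z points along the fingers, y is the direction in which the jaws open and shut (so a half turn about z gives the same grasp; the last joint's range is limited). The gripper opens to 92 mm and grips with 3 to 60 N. Pads are 19 mm wide; open, the fingers measure 130 mm over their backs; the gripper's body (75 mm by 190 mm) begins 47 mm behind the grasp point.
Start: joints at [-1.232, 0.434, 0.025, 1.573, -0.012, 1.134, -0.075], TCP at [0.267, 0.565, 0.244] pointing down, gripper open.
Joint ranges: [-2.62, 2.62], [-0.44, 2.09], [-1.27, 1.32], [0.08, 2.57], [-1.32, 4.46], [0.12, 2], [-2.74, 2.74]. Speed limits (rad/s): [2.22, 2.22, 3.01, 3.01, 3.14, 3.14, 3.14].

### API

Orientations are given as a rotation vector (axis times angle).
In Python, from cell import arm, imaging, job gives the robot as it stands.
- The arm moves only by the tool jog_arm, never from a script. Its argument "moves" is a list of rows, each an object with "fingers": the closure, from -1 (fully open) to 1 (shut); "xyz": the shift along the tool's x, y, z in cm, a list of three; "angular": the turn, a rotation vector about the tool's x, y, z in rad, a list of three. In form: [{"fingers": fingers, "xyz": [dx, dy, dz], "angular": [ax, ay, az]}, ...]. A call has 1 to 12 rows; each row is the pose to reach, as a shift and turn from the pose commanded when the call began, along the tool's axes at that moment; what a row does not reach only later rows make up. A row lasts 1/8 s, in which the tool goes at most 62.5 mm and 10.7 degrees, less where a joint would pass 70% of its speed; a pose out of reach is approached as far as the arm can. A call with a gripper value outside its range is refused whole. The fingers move at their own pace and stop on an object; "grip_force" is the grip in N (left out, the last holds). Time passes only in rows, so rows that repeat a pose let the fingers close. It gives the time, the measured TCP pose, the force and the opening at its end, in the units of the state.
- arm.observe(): the state, without advancing time (a new reading comes with each control period).
- imaging.get_image(name): name is "scene" or "top"; returns the picture (384x512x3 uint8, red, green, blue); there is no depth.
- imaging.camera_params(name): a dict with "fx", "fy", "cx", "cy" (pixels), "dist" ([k1, k2, p1, p2, k3] as OpenCV has them; the pictures are not rectified), "rvec" (rotation vector, rad) and "tvec" (3), from world to camera coordinates, as OpenCV has them. Camera axes: x right, y down, z forward; pixel columns grow to the right and rows downward; lengths in m; the calibration is good to about 2 mm. A picture is of the moment at which its call begins. camera_params takes no time and is no camera call.
- job.sign_off(): hands the job in, once; it reports no verdict.
The state is a dict: "clock": time; "joints": joint angles; "dq": joint speeds; "joint_efforts": joint torques, N m; "position": TCP position; "ee_rot": TCP orientation; "force": force on the tool from outside, world axes, zero at the start; "ft_torque": the same for the moment, N m; "width": opening from 0.0 (shut) to 1.0 (fully open).
Only numpy, scipy, OpenCV 4.12 (cv2) and the standard library are available. Lean on these libraries where they do the work, as an engineer would, in place of code of your own. Each camera call takes 0.05 s, during which the arm holds its last target. There are 200 camera calls.

## Working session

There is one attempt and no reset: what is moved stays moved. The work goes in short steps, Python scripts to look and compute and a tool call to move; the robot and the scene stay as the last step left them, time stands still between calls to the robot, and variables do not carry over. Pictures are saved under pics/ and viewed, about 8 in all and at most 12, crops included, and the job is handed in when it is done.

Besides the shell and the picture viewer there is one more tool, called after ">>>" as a command line: name --argument value ..., lists and objects as JSON in quotes. jog_arm: Moves the arm, as the interface text tells. Its arguments: {"type":"object","properties":{"moves":{"type":"array"},"grip_force":{"type":"number"}},"required":["moves"]}

```bash
mkdir -p pics; ls; python3 - <<'E'
from cell import arm, imaging, job
import cv2
s=arm.observe(); print({k:s[k] for k in('clock','position','ee_rot','width','force')})
for n in('scene','top'):
    im=imaging.get_image(n); cv2.imwrite(f'pics/{n}0.png',im[:,:,::-1]); print(imaging.camera_params(n))
a=cv2.imread('pics/scene0.png');b=cv2.imread('pics/top0.png')
cv2.imwrite('pics/top0b.png',cv2.resize(b,(800,600),interpolation=cv2.INTER_CUBIC))
cv2.imwrite('pics/scene0b.png',cv2.resize(a,(800,600),interpolation=cv2.INTER_CUBIC))
E
```

```text
pics
{'clock': 0.0, 'position': array([0.26706004, 0.56451945, 0.24294281]), 'ee_rot': array([-6.88415300e-01, -3.06501264e+00,  2.47859169e-03]), 'width': 1.0023556134970768, 'force': array([0.13355673, 0.13674723, 0.26234393])}
{'fx': 420.8771626234863, 'fy': 420.8771626234863, 'cx': 256.1482693398336, 'cy': 195.81537024271, 'dist': array([0.00648701, 0.        , 0.        , 0.        , 0.        ]), 'rvec': array([ 2.26337002, -0.5649258 ,  0.27145262]), 'tvec': array([-0.45271463,  0.19114171,  0.96833998])}
{'fx': 486.31508629381744, 'fy': 486.31508629381744, 'cx': 255.54812335047353, 'cy': 192.69852346393006, 'dist': array([-0.18164395,  0.        ,  0.        ,  0.        ,  0.        ]), 'rvec': array([ 2.1406126 , -2.11269758,  0.20396632]), 'tvec': array([-0.03963541,  0.50585049,  1.24494602])}
```

View pics/top0b.png

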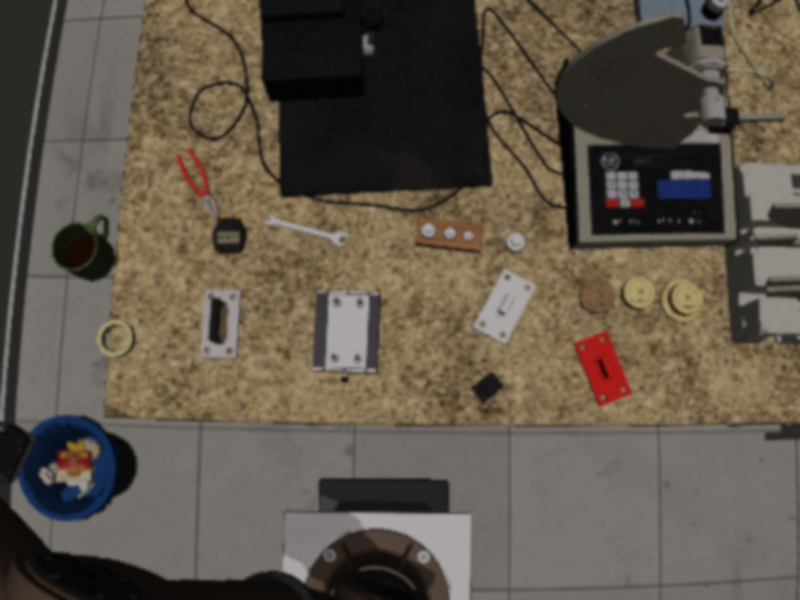

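View pics/scene0b.png

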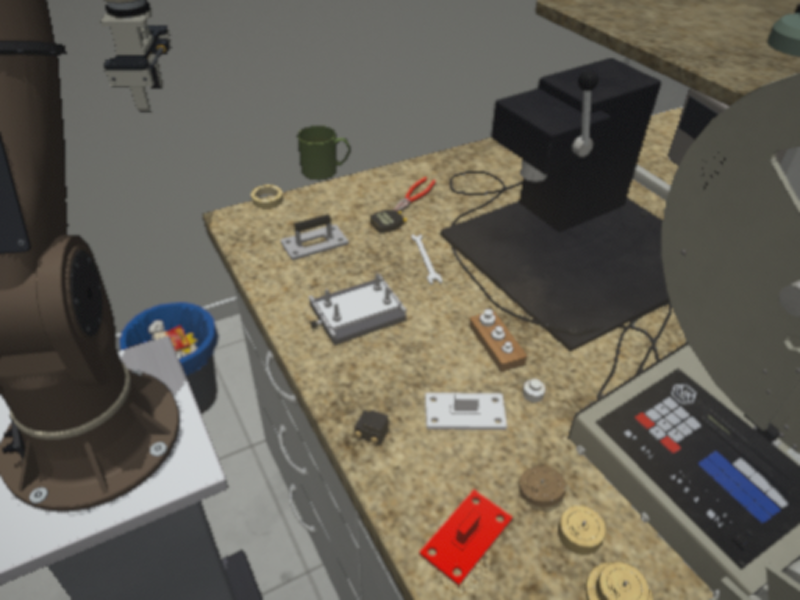

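The top view shows (in 800x600 px) the cover at (221,324), the jig at (347,331), the spacer at (505,306), the stopwatch at (229,234), the knob at (515,242) and the clamp block at (488,387). Next I measure the plates and posts.

```bash
cat > h.py <<'E'
import numpy as np, cv2
from cell import arm, imaging, job
P={n:imaging.camera_params(n) for n in('scene','top')}
def K(p): return np.array([[p['fx'],0,p['cx']],[0,p['fy'],p['cy']],[0,0,1]])
def ray(n,uv):
    p=P[n]; R=cv2.Rodrigues(p['rvec'])[0]
    x=cv2.undistortPoints(np.float64(uv).reshape(-1,1,2),K(p),p['dist']).reshape(-1,2)
    d=np.c_[x,np.ones(len(x))]@R; return -R.T@p['tvec'],d
def onz(n,uv,z):
    c,d=ray(n,uv); return c+d*((z-c[2])/d[:,2])[:,None]
def px(n,X):
    p=P[n]; return cv2.projectPoints(np.float64(X).reshape(-1,1,3),p['rvec'],p['tvec'],K(p),p['dist'])[0].reshape(-1,2)
def plate(im,n,box,z):
    x0,y0,x1,y1=box; c=im[y0:y1,x0:x1]; hsv=cv2.cvtColor(c,cv2.COLOR_BGR2HSV)
    m=((hsv[...,1]<55)&(hsv[...,2]>105)).astype(np.uint8)
    cs=cv2.findContours(m,cv2.RETR_EXTERNAL,cv2.CHAIN_APPROX_NONE)[0]
    k=max(cs,key=cv2.contourArea).reshape(-1,2)+[x0,y0]
    w=onz(n,k,z)[:,:2]; r=cv2.minAreaRect(np.float32(w*1000))
    return r,cv2.boxPoints(r)
E
python3 - <<'E'
from h import *
t=cv2.imread('pics/top0.png')
for nm,b,z in(('cover',(122,180,160,235),.008),('spacer',(298,168,348,224),.008),('carriage',(196,180,248,245),.026)):
    r,bx=plate(t,'top',b,z); print(nm,np.round(r[0],1),np.round(r[1],1),round(r[2],1)); 
    print(bx.round(0).tolist())
tiles=[cv2.resize(t[y:y+60,x:x+60],(260,260),interpolation=cv2.INTER_CUBIC) for x,y in((110,178),(192,182),(292,166))]
s=cv2.imread('pics/scene0.png')
til2=[cv2.resize(s[y:y+65,x:x+65],(260,260),interpolation=cv2.INTER_CUBIC) for x,y in((170,125),(195,165),(265,235))]
cv2.imwrite('pics/m1.png',np.vstack([np.hstack(tiles),np.hstack(til2)]))
E
```

```text
cover [470.1 282.6] [ 67.2 122.5] 89.6
[[409.0, 249.0], [531.0, 249.0], [532.0, 316.0], [409.0, 317.0]]
spacer [ 508.3 -217.4] [ 67.1 123.4] 62.4
[[438.0, -219.0], [547.0, -276.0], [579.0, -216.0], [469.0, -159.0]]
carriage [457.1  51.9] [141.1  83. ] 0.8
[[386.0, 92.0], [387.0, 9.0], [528.0, 11.0], [527.0, 94.0]]
```

View pics/m1.png

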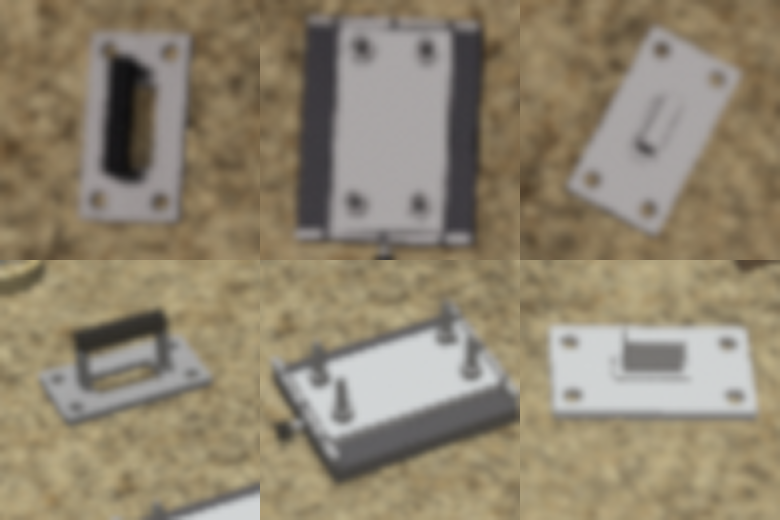

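The crops show four holes on each plate and four posts on the carriage, with the tips visible in the scene view. I'll use the holes and posts.

```bash
python3 - <<'E'
from h import *
def fit(nm,W):
    W=W[:,:2]*1000; print(nm,W.round(1).tolist(),'c',W.mean(0).round(1)); 
    D=np.linalg.norm(W[:,None]-W[None],axis=2); print('  dists',D[0].round(1),'rect',cv2.minAreaRect(np.float32(W)))
tip=np.array([[319,348],[341,380],[447,303],[471,337]])-[260,260]
fit('tips scene',onz('scene',tip/4+[195,165],.060))
b=np.array([[362,48],[427,50],[357,204],[421,204]])-[260,0]
fit('posts top@34-62',onz('top',b*60/260+[192,182],.045))
fit('cover holes top',onz('top',np.array([[109,50],[170,51],[98,200],[160,201]])*60/260+[110,178],.006))
fit('spacer holes top',onz('top',(np.array([[661,49],[717,78],[593,179],[649,208]])-[520,0])*60/260+[292,166],.006))
fit('cover holes sc',onz('scene',(np.array([[57,379],[77,407],[172,346],[192,373]])-[0,260])/4+[170,125],.006))
fit('spacer holes sc',onz('scene',(np.array([[570,342],[573,395],[728,344],[735,396]])-[520,260])/4+[265,235],.006))
# base outline, top: dark bluish + carriage
t=cv2.imread('pics/top0.png')
base=np.array([[308,18],[483,24],[473,243],[297,238]])-[260,0]
fit('base',onz('top',base*60/260+[192,182],.016))
print(arm.observe()['joints'])
E
```

```text
tips scene [[411.3, 70.0], [411.3, 34.6], [508.1, 72.4], [506.3, 33.4]] c [459.3  52.6]
  dists [  0.   35.4  96.9 101.8] rect ((459.69708251953125, 52.94671630859375), (38.98148727416992, 96.85366821289062), 89.95372772216797)
posts top@34-62 [[504.2, 73.5], [503.5, 33.5], [407.9, 74.0], [408.5, 35.1]] c [456.1  54. ]
  dists [  0.   40.   96.3 103.1] rect ((455.99169921875, 53.7590446472168), (40.007545471191406, 96.30928039550781), 89.71277618408203)
cover holes top [[518.4, 300.8], [518.3, 261.0], [421.7, 302.5], [421.9, 262.6]] c [470.1 281.7]
  dists [  0.   39.8  96.7 103.8] rect ((469.9972229003906, 281.7763366699219), (39.947994232177734, 97.15873718261719), 89.09168243408203)
spacer holes top [[560.1, -223.9], [541.7, -259.8], [475.4, -179.5], [457.3, -214.9]] c [ 508.6 -219.5]
  dists [  0.   40.3  95.7 103.2] rect ((508.55279541015625, -219.6516571044922), (40.295005798339844, 95.99818420410156), 62.327537536621094)
cover holes sc [[424.2, 302.0], [424.9, 262.1], [521.4, 300.9], [520.7, 261.3]] c [472.8 281.6]
  dists [  0.   39.8  97.2 104.8] rect ((472.61541748046875, 281.5536804199219), (39.82649612426758, 97.24967193603516), 89.39170837402344)
spacer holes sc [[477.5, -177.9], [458.7, -213.2], [562.0, -223.9], [543.2, -258.3]] c [ 510.4 -218.3]
  dists [  0.   39.9  96.1 103.8] rect ((510.21343994140625, -218.43399047851562), (39.91569519042969, 96.14030456542969), 61.47036361694336)
base [[528.4, 110.5], [526.0, 0.0], [387.9, 3.9], [389.4, 113.0]] c [457.9  56.9]
  dists [  0.  110.5 176.3 139.1] rect ((457.70758056640625, 56.73125457763672), (110.50231170654297, 139.0708770751953), 88.77792358398438)
[-1.23157581  0.43513312  0.02496613  1.57400456 -0.01158158  1.13400349
 -0.07507328]
```

```bash
cat >> h.py <<'E'
from scipy.spatial.transform import Rotation as Ro
def go(x,y,z,yaw):
    """tool-frame shift (cm) and turn to put TCP at x,y,z, pointing down, tool y at plate y (plate x axis at yaw rad)"""
    s=arm.observe(); R=Ro.from_rotvec(s['ee_rot']); best=None
    for k in(0,np.pi):
        a=yaw+k; T=Ro.from_matrix(np.array([[-np.cos(a),-np.sin(a),0],[-np.sin(a),np.cos(a),0],[0,0,-1]]).T@np.eye(3)) if 0 else Ro.from_matrix(np.array([[-np.cos(a),-np.sin(a),0],[-np.sin(a),np.cos(a),0],[0,0,-1.]]))
        v=(R.inv()*T).as_rotvec()
        if best is None or np.linalg.norm(v)<np.linalg.norm(best): best=v
    d=R.inv().apply(np.array([x,y,z])-s['position'])*100
    print('t%.2f'%s['clock'],'pos',s['position'].round(4),'F',np.round(s['force'],1),'w%.3f'%s['width'],'| shift cm',d.round(2),'turn',best.round(3))
E
sed -i 's/T=Ro.from_matrix.*if 0 else /T=/' h.py
python3 -c "
from h import *
go(.5095,-.219,.12,-.489)"
```

```text
t0.10 pos [0.2671 0.5646 0.243 ] F [0.3 1.  0.3] w1.000 | shift cm [-55.42 -60.45  12.4 ] turn [-0.001  0.     0.047]
```

>>> jog_arm --moves '[{"fingers": -1,"xyz": [-27.7,-30.2,0],"angular": [0,0,0.02]},{"fingers": -1,"xyz": [-55.4,-60.4,2],"angular": [0,0,0.047]},{"fingers": -1,"xyz": [-55.4,-60.4,2],"angular": [0,0,0.047]},{"fingers": -1,"xyz": [-55.4,-60.4,2],"angular": [0,0,0.047]},{"fingers": -1,"xyz": [-55.4,-60.4,2],"angular": [0,0,0.047]},{"fingers": -1,"xyz": [-55.4,-60.4,2],"angular": [0,0,0.047]},{"fingers": -1,"xyz": [-55.4,-60.4,2],"angular": [0,0,0.047]},{"fingers": -1,"xyz": [-55.4,-60.4,2],"angular": [0,0,0.047]},{"fingers": -1,"xyz": [-55.4,-60.4,4],"angular": [0,0,0.047]},{"fingers": -1,"xyz": [-55.4,-60.4,6],"angular": [0,0,0.047]},{"fingers": -1,"xyz": [-55.4,-60.4,8],"angular": [0,0,0.047]},{"fingers": -1,"xyz": [-55.4,-60.4,12.4],"angular": [0,0,0.047]}]'

```text
clock: 1.6
position: [0.4868, -0.1421, 0.1684]
ee_rot: [0.76, 3.045, 0.0]
force: [1.0, 1.4, 0.6]
width: 0.999
```

```bash
python3 -c "
from h import *
go(.5095,-.219,.1,-.489)"
```

```text
t1.60 pos [ 0.4868 -0.1421  0.1684] F [1.  1.4 0.6] w0.999 | shift cm [-5.6  -5.73  6.85] turn [0.001 0.003 0.   ]
```

>>> jog_arm --moves '[{"fingers": -1,"xyz": [-5.6,-5.73,2],"angular": [0,0,0]},{"fingers": -1,"xyz": [-5.6,-5.73,6.8],"angular": [0,0,0]},{"fingers": -1,"xyz": [-5.6,-5.73,6.8],"angular": [0,0,0]},{"fingers": -1,"xyz": [-5.6,-5.73,6.8],"angular": [0,0,0]}]'

```text
clock: 2.1
position: [0.5082, -0.216, 0.1009]
ee_rot: [-0.76, -3.048, -0.001]
force: [-0.2, 0.6, 0.5]
width: 1.002
```

```bash
python3 - <<'E'
from h import *
go(.5095,-.219,.028,-.489)
for n in('scene','top'): cv2.imwrite(f'pics/{n}1.png',imaging.get_image(n)[:,:,::-1])
a=cv2.imread('pics/scene1.png')[190:320,230:380];b=cv2.imread('pics/top1.png')[130:260,250:400]
cv2.imwrite('pics/m2.png',np.hstack([cv2.resize(i,(400,347),interpolation=cv2.INTER_CUBIC) for i in(a,b)]))
E
```

```text
t2.10 pos [ 0.5082 -0.216   0.1009] F [-0.2  0.6  0.5] w1.002 | shift cm [-0.26 -0.21  7.29] turn [ 0.    -0.     0.001]
```

View pics/m2.png

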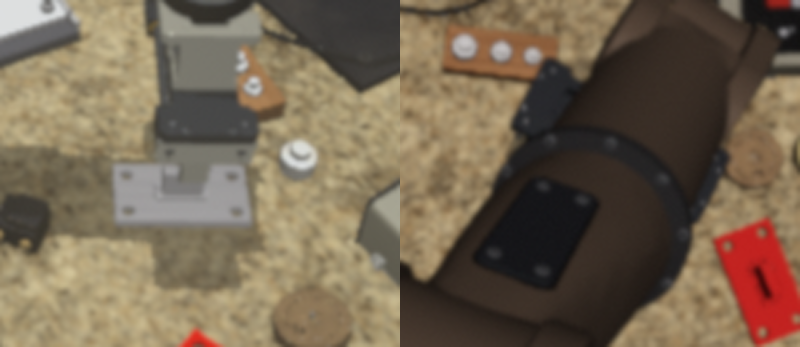

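The scene view shows the gripper over the spacer with the rib between the open jaws. Descending.

>>> jog_arm --moves '[{"fingers": -1,"xyz": [-0.26,-0.2,3],"angular": [0,0,0]},{"fingers": -1,"xyz": [-0.26,-0.2,5.5],"angular": [0,0,0]},{"fingers": -1,"xyz": [-0.26,-0.2,7.1],"angular": [0,0,0]},{"fingers": -1,"xyz": [-0.26,-0.2,7.2],"angular": [0,0,0]},{"fingers": 1,"xyz": [-0.26,-0.2,7.2],"angular": [0,0,0]},{"fingers": 1,"xyz": [-0.26,-0.2,7.2],"angular": [0,0,0]},{"fingers": 1,"xyz": [-0.26,-0.2,7.2],"angular": [0,0,0]},{"fingers": 1,"xyz": [-0.26,-0.2,7.2],"angular": [0,0,0]},{"fingers": 1,"xyz": [-0.26,-0.2,7.2],"angular": [0,0,0]},{"fingers": 1,"xyz": [-0.26,-0.2,7.2],"angular": [0,0,0]}]' --grip_force 30

```text
clock: 3.45
position: [0.5094, -0.2197, 0.0282]
ee_rot: [-0.76, -3.048, -0.0]
force: [0.1, -0.3, 0.3]
width: 0.393
```

>>> jog_arm --moves '[{"fingers": 1,"xyz": [0,0,0],"angular": [0,0,0]},{"fingers": 1,"xyz": [0,0,0],"angular": [0,0,0]},{"fingers": 1,"xyz": [0,0,0],"angular": [0,0,0]},{"fingers": 1,"xyz": [0,0,0],"angular": [0,0,0]},{"fingers": 1,"xyz": [0,0,0],"angular": [0,0,0]},{"fingers": 1,"xyz": [0,0,0],"angular": [0,0,0]}]'

```text
clock: 4.2
position: [0.5095, -0.2196, 0.0282]
ee_rot: [-0.76, -3.048, -0.0]
force: [0.7, 0.7, -0.1]
width: 0.129
```

```bash
python3 -c "
from h import *
go(.4575,.053,.15,-.008)"
```

```text
t4.20 pos [ 0.5095 -0.2196  0.0282] F [ 0.7  0.7 -0.1] w0.129 | shift cm [ 17.39  21.63 -12.18] turn [ 0.    -0.    -0.481]
```

Gripped (opening 12 mm, the rib's thickness). Lift and carry over the jig.

>>> jog_arm --moves '[{"fingers": 1,"xyz": [0,0,-2],"angular": [0,0,0]},{"fingers": 1,"xyz": [0,0,-6],"angular": [0,0,0]},{"fingers": 1,"xyz": [0,0,-10],"angular": [0,0,0]},{"fingers": 1,"xyz": [3,3.7,-12.2],"angular": [0,0,-0.08]},{"fingers": 1,"xyz": [6,7.5,-12.2],"angular": [0,0,-0.16]},{"fingers": 1,"xyz": [9,11.2,-12.2],"angular": [0,0,-0.24]},{"fingers": 1,"xyz": [12,15,-12.2],"angular": [0,0,-0.32]},{"fingers": 1,"xyz": [15,18.7,-12.2],"angular": [0,0,-0.4]},{"fingers": 1,"xyz": [17.4,21.6,-12.2],"angular": [0,0,-0.481]},{"fingers": 1,"xyz": [17.4,21.6,-12.2],"angular": [0,0,-0.481]},{"fingers": 1,"xyz": [17.4,21.6,-12.2],"angular": [0,0,-0.481]},{"fingers": 1,"xyz": [17.4,21.6,-12.2],"angular": [0,0,-0.481]}]'

```text
clock: 5.7
position: [0.4574, 0.0514, 0.1502]
ee_rot: [0.016, 3.141, -0.001]
force: [0.4, 0.2, -2.8]
width: 0.126
```

```bash
python3 - <<'E'
from h import *
go(.4575,.053,.1,-.008)
for n in('scene','top'): cv2.imwrite(f'pics/{n}2.png',imaging.get_image(n)[:,:,::-1])
a=cv2.imread('pics/scene2.png')[95:225,160:310]
cv2.imwrite('pics/m3.png',cv2.resize(a,(690,598),interpolation=cv2.INTER_CUBIC))
E
```

```text
t5.70 pos [0.4574 0.0514 0.1502] F [ 0.4  0.2 -2.8] w0.126 | shift cm [-0.    0.16  5.02] turn [-0.     0.    -0.002]
```

View pics/m3.png

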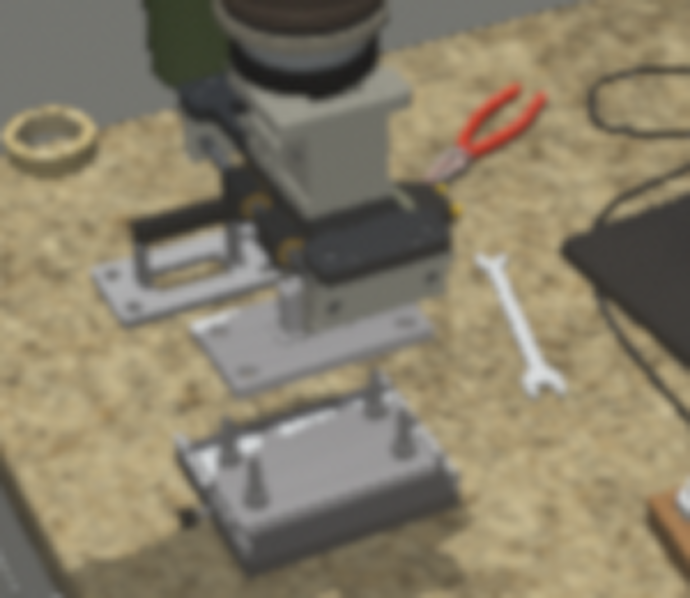

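The plate hangs level. Its visible holes are at (217,329), (248,372) and (408,322), and the post tips at (228,420), (253,455), (376,373) and (403,411). I'll compare the two sets in the same view.

```bash
python3 - <<'E'
from h import *
f=lambda a,z:(onz('scene',np.array(a)/4.6+[160,95],z)[:,:2]*1000).round(1)
h=f([[217,329],[248,372],[408,322]],.129); print('holes',h.tolist(),'centre(diag)',(h[0]+h[2])/2)
t=f([[228,420],[253,455],[376,373],[403,411]],.061); print('tips',t.tolist(),t.mean(0))
# predicted
for c in [(.4574,.0514)]:
  print('pred holes px',((px('scene',[[c[0]+i*.048,c[1]+j*.020,.129] for i,j in((-1,1),(-1,-1),(1,-1))])-[160,95])*4.6).round(0).tolist())
E
```

```text
holes [[409.3, 72.1], [409.3, 30.4], [506.5, 29.2]] centre(diag) [457.9   50.65]
tips [[411.6, 71.7], [412.0, 37.7], [506.9, 70.1], [505.3, 32.2]] [458.95   52.925]
pred holes px [[218.0, 330.0], [247.0, 371.0], [404.0, 320.0]]
```

>>> jog_arm --moves '[{"fingers": 1,"xyz": [-0.08,0.15,3],"angular": [0,0,0]},{"fingers": 1,"xyz": [-0.08,0.15,5],"angular": [0,0,0]},{"fingers": 1,"xyz": [-0.08,0.15,5.6],"angular": [0,0,0]},{"fingers": 1,"xyz": [-0.08,0.15,5.9],"angular": [0,0,0]},{"fingers": 1,"xyz": [-0.08,0.15,6.1],"angular": [0,0,0]},{"fingers": 1,"xyz": [-0.08,0.15,6.2],"angular": [0,0,0]},{"fingers": 1,"xyz": [-0.08,0.15,6.3],"angular": [0,0,0]}]'

```text
clock: 6.68
position: [0.4583, 0.0543, 0.0875]
ee_rot: [0.012, 3.141, 0.0]
force: [0.9, -0.9, -1.4]
width: 0.133
```

```bash
python3 - <<'E'
from h import *
go(.4583,.053,.062,-.008); print(arm.observe()['ft_torque'])
for n in('scene','top'): cv2.imwrite(f'pics/{n}3.png',imaging.get_image(n)[:,:,::-1])
a=cv2.imread('pics/scene3.png')[115:225,185:315]
cv2.imwrite('pics/m4.png',cv2.resize(a,None,fx=5,fy=5,interpolation=cv2.INTER_CUBIC))
E
```

```text
t6.67 pos [0.4583 0.0543 0.0875] F [ 0.9 -0.9 -1.4] w0.133 | shift cm [ 0.   -0.13  2.55] turn [0.    0.001 0.   ]
[ 0.09675593 -0.02900484  0.03757194]
```

View pics/m4.png

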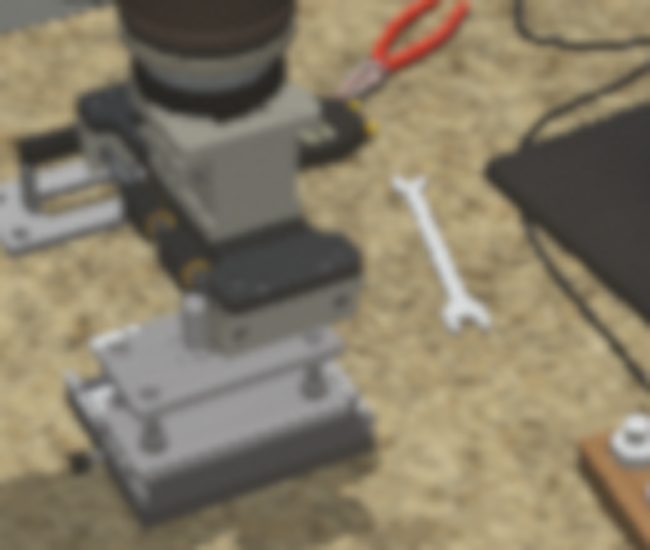

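>>> jog_arm --moves '[{"fingers": 1,"xyz": [0,-0.1,0.1],"angular": [0,0,0]},{"fingers": 1,"xyz": [0,-0.1,0.2],"angular": [0,0,0]},{"fingers": 1,"xyz": [0,-0.1,0.3],"angular": [0,0,0]},{"fingers": 1,"xyz": [0,-0.1,0.4],"angular": [0,0,0]}]'

```text
clock: 7.28
position: [0.4587, 0.0544, 0.0834]
ee_rot: [0.012, 3.14, 0.002]
force: [2.0, 7.6, -2.8]
width: 0.128
```

>>> jog_arm --moves '[{"fingers": 1,"xyz": [-0.03,0.15,0],"angular": [0,0,0]},{"fingers": 1,"xyz": [-0.03,0.15,0.1],"angular": [0,0,0]},{"fingers": 1,"xyz": [-0.03,0.15,0.2],"angular": [0,0,0]},{"fingers": 1,"xyz": [-0.03,0.15,0.3],"angular": [0,0,0]}]'

```text
clock: 7.78
position: [0.4586, 0.0549, 0.0803]
ee_rot: [0.012, 3.141, 0.001]
force: [0.4, 4.9, 0.9]
width: 0.129
```

>>> jog_arm --moves '[{"fingers": 1,"xyz": [0,0.1,0],"angular": [0,0,0]},{"fingers": 1,"xyz": [0,0.1,0.1],"angular": [0,0,0]},{"fingers": 1,"xyz": [0,0.1,0.3],"angular": [0,0,0]},{"fingers": 1,"xyz": [0,0.1,0.5],"angular": [0,0,0]}]'

```text
clock: 8.28
position: [0.4586, 0.0554, 0.0751]
ee_rot: [0.013, 3.141, -0.0]
force: [2.3, 0.4, -1.1]
width: 0.125
```

>>> jog_arm --moves '[{"fingers": 1,"xyz": [-0.02,0,0.3],"angular": [0,0,0]},{"fingers": 1,"xyz": [-0.02,0,0.6],"angular": [0,0,0]},{"fingers": 1,"xyz": [-0.02,0,0.9],"angular": [0,0,0]},{"fingers": 1,"xyz": [-0.02,0,1.1],"angular": [0,0,0]},{"fingers": 1,"xyz": [-0.02,0,1.25],"angular": [0,0,0]},{"fingers": 1,"xyz": [-0.02,0,1.3],"angular": [0,0,0]}]'

```text
clock: 9.02
position: [0.4586, 0.0557, 0.0622]
ee_rot: [0.012, 3.142, 0.0]
force: [0.7, 0.1, 0.0]
width: 0.128
```

>>> jog_arm --moves '[{"fingers": 1,"xyz": [0,0,0.05],"angular": [0,0,0]},{"fingers": 1,"xyz": [0,0,0.1],"angular": [0,0,0]}]'

```text
clock: 9.28
position: [0.4586, 0.0557, 0.0618]
ee_rot: [0.012, 3.141, 0.001]
force: [-3.7, -1.1, 17.9]
width: 0.13
```

Firm contact came at the expected height of 0.062, so the spacer is seated. Release and rise.

>>> jog_arm --moves '[{"fingers": -1,"xyz": [0,0,-0.05],"angular": [0,0,0]},{"fingers": -1,"xyz": [0,0,-0.05],"angular": [0,0,0]},{"fingers": -1,"xyz": [0,0,-0.05],"angular": [0,0,0]},{"fingers": -1,"xyz": [0,0,-0.05],"angular": [0,0,0]},{"fingers": -1,"xyz": [0,0,-0.05],"angular": [0,0,0]},{"fingers": -1,"xyz": [0,0,-0.05],"angular": [0,0,0]},{"fingers": -1,"xyz": [0,0,-3],"angular": [0,0,0]},{"fingers": -1,"xyz": [0,0,-7],"angular": [0,0,0]},{"fingers": -1,"xyz": [0,0,-9],"angular": [0,0,0]},{"fingers": -1,"xyz": [0,0,-9],"angular": [0,0,0]}]'

```text
clock: 10.52
position: [0.4595, 0.056, 0.1525]
ee_rot: [0.012, 3.139, 0.002]
force: [0.2, 0.9, 0.2]
width: 0.998
```

```bash
python3 - <<'E'
from h import *
go(.4715,.2817,.15,-.013)
cv2.imwrite('pics/scene4.png',imaging.get_image('scene')[:,:,::-1])
a=cv2.imread('pics/scene4.png')[115:225,165:295]
cv2.imwrite('pics/m5.png',cv2.resize(a,None,fx=5,fy=5,interpolation=cv2.INTER_CUBIC))
E
```

```text
t10.53 pos [0.4595 0.056  0.1525] F [0.2 0.9 0.2] w0.998 | shift cm [-1.02 22.58  0.28] turn [0.001 0.003 0.005]
```

View pics/m5.png

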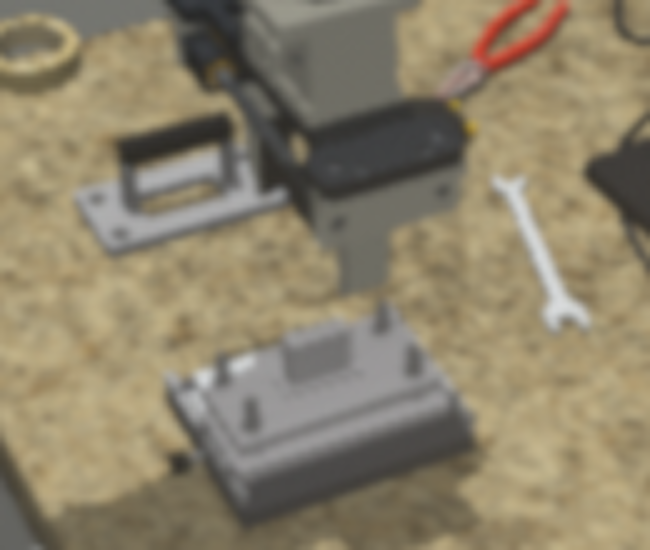

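The spacer lies flat on the carriage with all four posts through it, at (223,368), (252,412), (382,315) and (413,360). On to the cover.

>>> jog_arm --moves '[{"fingers": -1,"xyz": [-0.3,6,0],"angular": [0,0,0]},{"fingers": -1,"xyz": [-0.6,12,0],"angular": [0,0,0]},{"fingers": -1,"xyz": [-0.9,18,0],"angular": [0,0,0.005]},{"fingers": -1,"xyz": [-1.1,22.6,0],"angular": [0,0,0.005]},{"fingers": -1,"xyz": [-1.1,22.6,3],"angular": [0,0,0.005]},{"fingers": -1,"xyz": [-1.1,22.6,5],"angular": [0,0,0.005]},{"fingers": -1,"xyz": [-1.1,22.6,5],"angular": [0,0,0.005]}]'

```text
clock: 11.45
position: [0.4698, 0.2806, 0.0987]
ee_rot: [-0.02, -3.137, 0.005]
force: [-0.1, -0.4, -0.1]
width: 1.002
```

```bash
python3 - <<'E'
from h import *
go(.4715,.2817,.053,-.013)
cv2.imwrite('pics/scene5.png',imaging.get_image('scene')[:,:,::-1])
a=cv2.imread('pics/scene5.png')[95:205,130:260]
cv2.imwrite('pics/m6.png',cv2.resize(a,None,fx=5,fy=5,interpolation=cv2.INTER_CUBIC))
E
```

```text
t11.45 pos [0.4698 0.2806 0.0987] F [-0.1 -0.4 -0.1] w1.002 | shift cm [-0.19  0.13  4.57] turn [-0.003 -0.004  0.   ]
```

View pics/m6.png

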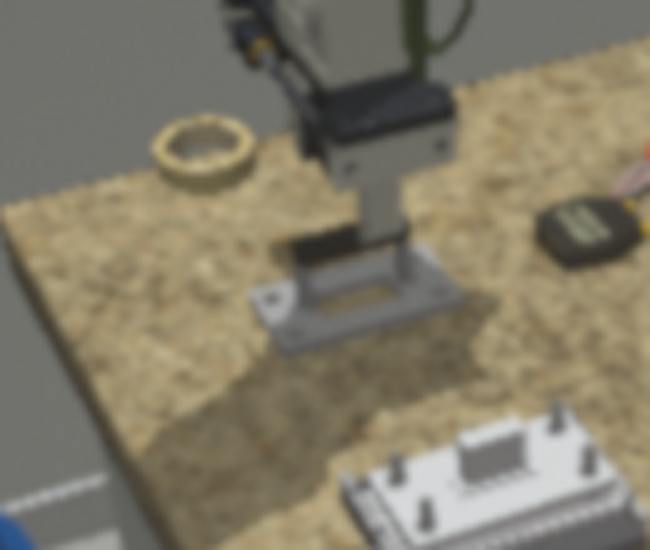

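The jaws straddle the black bar and the cover is undisturbed. Descend and grip.

>>> jog_arm --moves '[{"fingers": -1,"xyz": [-0.15,0.1,2],"angular": [0,0,0]},{"fingers": -1,"xyz": [-0.15,0.1,4],"angular": [0,0,0]},{"fingers": -1,"xyz": [-0.15,0.1,4.5],"angular": [0,0,0]},{"fingers": 1,"xyz": [-0.15,0.1,4.5],"angular": [0,0,0]},{"fingers": 1,"xyz": [-0.15,0.1,4.5],"angular": [0,0,0]},{"fingers": 1,"xyz": [-0.15,0.1,4.5],"angular": [0,0,0]},{"fingers": 1,"xyz": [-0.15,0.1,4.5],"angular": [0,0,0]},{"fingers": 1,"xyz": [-0.15,0.1,4.5],"angular": [0,0,0]},{"fingers": 1,"xyz": [-0.15,0.1,4.5],"angular": [0,0,0]},{"fingers": 1,"xyz": [-0.15,0.1,4.5],"angular": [0,0,0]},{"fingers": 1,"xyz": [-0.15,0.1,4.5],"angular": [0,0,0]},{"fingers": 1,"xyz": [-0.15,0.1,4.5],"angular": [0,0,0]}]'

```text
clock: 13.0
position: [0.4729, 0.2824, 0.0561]
ee_rot: [-0.02, -3.141, 0.0]
force: [-0.4, -0.7, -0.4]
width: 0.171
```

>>> jog_arm --moves '[{"fingers": 1,"xyz": [0,0,0],"angular": [0,0,0]},{"fingers": 1,"xyz": [0,0,0],"angular": [0,0,0]},{"fingers": 1,"xyz": [0,0,0],"angular": [0,0,0]},{"fingers": 1,"xyz": [0,0,0],"angular": [0,0,0]}]'

```text
clock: 13.5
position: [0.4727, 0.2827, 0.0562]
ee_rot: [-0.02, -3.141, -0.0]
force: [-0.7, -0.1, -1.7]
width: 0.17
```

```bash
python3 -c "
from h import *
go(.4586,.0557,.15,-.008)"
```

```text
t13.50 pos [0.4727 0.2827 0.0562] F [-0.7 -0.1 -1.7] w0.170 | shift cm [  1.13 -22.71  -9.38] turn [ 0.    -0.    -0.005]
```

Gripped, but the TCP is 3 mm higher than I meant, so I'll regrip lower.

>>> jog_arm --moves '[{"fingers": 0.4,"xyz": [0,0,0],"angular": [0,0,0]},{"fingers": 0.4,"xyz": [0,0,0],"angular": [0,0,0]},{"fingers": 0.4,"xyz": [0,0,0.3],"angular": [0,0,0]},{"fingers": 0.4,"xyz": [0,0,0.3],"angular": [0,0,0]},{"fingers": 1,"xyz": [0,0,0.3],"angular": [0,0,0]},{"fingers": 1,"xyz": [0,0,0.3],"angular": [0,0,0]},{"fingers": 1,"xyz": [0,0,0.3],"angular": [0,0,0]},{"fingers": 1,"xyz": [0,0,0.3],"angular": [0,0,0]},{"fingers": 1,"xyz": [0,0,0.3],"angular": [0,0,0]}]'

```text
clock: 14.62
position: [0.4729, 0.2826, 0.0532]
ee_rot: [-0.02, -3.142, 0.0]
force: [0.1, -0.7, -0.8]
width: 0.168
```

```bash
python3 -c "
from h import *
go(.4586,.0557,.15,-.008)"
```

```text
t14.62 pos [0.4729 0.2826 0.0532] F [ 0.1 -0.7 -0.8] w0.168 | shift cm [  1.14 -22.7   -9.68] turn [-0.    -0.    -0.005]
```

>>> jog_arm --moves '[{"fingers": 1,"xyz": [0,0,-3],"angular": [0,0,0]},{"fingers": 1,"xyz": [0,0,-7],"angular": [0,0,0]},{"fingers": 1,"xyz": [0,0,-9.7],"angular": [0,0,0]},{"fingers": 1,"xyz": [0.3,-5,-9.7],"angular": [0,0,0]},{"fingers": 1,"xyz": [0.5,-10,-9.7],"angular": [0,0,0]},{"fingers": 1,"xyz": [0.8,-15,-9.7],"angular": [0,0,0]},{"fingers": 1,"xyz": [1.1,-20,-9.7],"angular": [0,0,-0.005]},{"fingers": 1,"xyz": [1.1,-22.7,-9.7],"angular": [0,0,-0.005]},{"fingers": 1,"xyz": [1.1,-22.7,-9.7],"angular": [0,0,-0.005]},{"fingers": 1,"xyz": [1.1,-22.7,-9.7],"angular": [0,0,-0.005]},{"fingers": 1,"xyz": [1.1,-22.7,-9.7],"angular": [0,0,-0.005]}]'

```text
clock: 16.0
position: [0.459, 0.0569, 0.1502]
ee_rot: [-0.009, -3.141, -0.0]
force: [-0.7, -0.0, -2.9]
width: 0.172
```

```bash
python3 - <<'E'
from h import *
go(.4586,.0557,.118,-.008)
cv2.imwrite('pics/scene6.png',imaging.get_image('scene')[:,:,::-1])
a=cv2.imread('pics/scene6.png')[115:225,170:300]
cv2.imwrite('pics/m7.png',cv2.resize(a,None,fx=5,fy=5,interpolation=cv2.INTER_CUBIC))
E
```

```text
t16.00 pos [0.459  0.0569 0.1502] F [-0.7 -0.  -2.9] w0.172 | shift cm [ 0.04 -0.12  3.22] turn [ 0.    -0.     0.002]
```

View pics/m7.png

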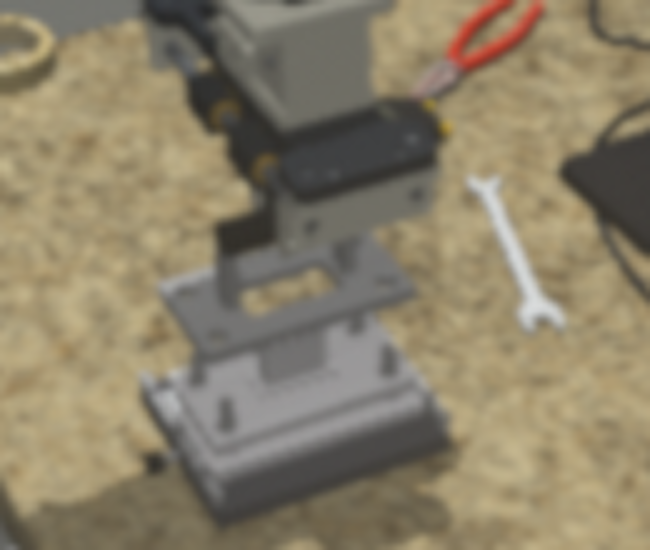

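The cover hangs level. Its holes are at (187,291), (217,334) and (386,281), and the front post tips at (227,397) and (390,346). I'll check the offset.

```bash
python3 - <<'E'
from h import *
f=lambda a,z:(onz('scene',np.array(a)/5+[170,115],z)[:,:2]*1000).round(1)
h=f([[187,291],[217,334],[386,281]],.104); print('holes',h.tolist(),'centre(diag)',(h[0]+h[2])/2)
t=f([[227,397],[390,346]],.061); print('tips',t.tolist(), t.mean(0)+[0,20])
E
```

```text
holes [[409.9, 75.7], [409.7, 37.4], [505.6, 35.6]] centre(diag) [457.75  55.65]
tips [[412.2, 35.5], [506.5, 32.3]] [459.35  53.9 ]
```

>>> jog_arm --moves '[{"fingers": 1,"xyz": [-0.12,-0.1,1.5],"angular": [0,0,0]},{"fingers": 1,"xyz": [-0.12,-0.1,2.6],"angular": [0,0,0]},{"fingers": 1,"xyz": [-0.12,-0.1,3.2],"angular": [0,0,0]},{"fingers": 1,"xyz": [-0.12,-0.1,3.5],"angular": [0,0,0]},{"fingers": 1,"xyz": [-0.12,-0.1,3.7],"angular": [0,0,0]},{"fingers": 1,"xyz": [-0.12,-0.1,3.8],"angular": [0,0,0]},{"fingers": 1,"xyz": [-0.12,-0.1,3.9],"angular": [0,0,0]}]'

```text
clock: 16.92
position: [0.4603, 0.0548, 0.1114]
ee_rot: [0.012, 3.141, 0.0]
force: [-0.6, -0.7, -2.9]
width: 0.175
```

>>> jog_arm --moves '[{"fingers": 1,"xyz": [0,0.07,0.1],"angular": [0,0,0]},{"fingers": 1,"xyz": [0,0.07,0.2],"angular": [0,0,0]},{"fingers": 1,"xyz": [0,0.07,0.3],"angular": [0,0,0]},{"fingers": 1,"xyz": [0,0.07,0.4],"angular": [0,0,0]}]'

```text
clock: 17.42
position: [0.4602, 0.0555, 0.1072]
ee_rot: [0.012, 3.141, 0.0]
force: [-0.2, -0.2, -1.8]
width: 0.174
```

Clear. Go on down to just above the spacer; contact is expected at about 0.095.

>>> jog_arm --moves '[{"fingers": 1,"xyz": [0,0,0.2],"angular": [0,0,0]},{"fingers": 1,"xyz": [0,0,0.4],"angular": [0,0,0]},{"fingers": 1,"xyz": [0,0,0.6],"angular": [0,0,0]},{"fingers": 1,"xyz": [0,0,0.8],"angular": [0,0,0]},{"fingers": 1,"xyz": [0,0,1.0],"angular": [0,0,0]}]'

```text
clock: 18.05
position: [0.4602, 0.0555, 0.0971]
ee_rot: [0.012, 3.142, 0.0]
force: [0.4, 0.8, -2.3]
width: 0.171
```

>>> jog_arm --moves '[{"fingers": 1,"xyz": [0,0,0.1],"angular": [0,0,0]},{"fingers": 1,"xyz": [0,0,0.15],"angular": [0,0,0]},{"fingers": 1,"xyz": [0,0,0.2],"angular": [0,0,0]}]'

```text
clock: 18.42
position: [0.4602, 0.0555, 0.0953]
ee_rot: [0.012, 3.141, 0.0]
force: [-0.5, 0.0, -2.0]
width: 0.171
```

>>> jog_arm --moves '[{"fingers": 1,"xyz": [0,0,0.05],"angular": [0,0,0]},{"fingers": 1,"xyz": [0,0,0.1],"angular": [0,0,0]}]'

```text
clock: 18.68
position: [0.4602, 0.0555, 0.0948]
ee_rot: [0.012, 3.141, 0.001]
force: [-4.8, -0.2, 14.8]
width: 0.173
```

Contact at the stacked height. Release and retreat upward.

>>> jog_arm --moves '[{"fingers": -1,"xyz": [0,0,-0.05],"angular": [0,0,0]},{"fingers": -1,"xyz": [0,0,-0.05],"angular": [0,0,0]},{"fingers": -1,"xyz": [0,0,-0.05],"angular": [0,0,0]},{"fingers": -1,"xyz": [0,0,-0.05],"angular": [0,0,0]},{"fingers": -1,"xyz": [0,0,-0.05],"angular": [0,0,0]},{"fingers": -1,"xyz": [0,0,-0.05],"angular": [0,0,0]},{"fingers": -1,"xyz": [0,0,-3],"angular": [0,0,0]},{"fingers": -1,"xyz": [0,0,-7],"angular": [0,0,0]},{"fingers": -1,"xyz": [0,0,-12],"angular": [0,0,0]},{"fingers": -1,"xyz": [0,0,-12],"angular": [0,0,0]},{"fingers": -1,"xyz": [0,0,-12],"angular": [0,0,0]}]'

```text
clock: 20.05
position: [0.4599, 0.0555, 0.214]
ee_rot: [-0.012, -3.141, -0.0]
force: [-1.6, -0.2, 0.5]
width: 0.997
```

```bash
python3 - <<'E'
from h import *
go(.4586,.0557,.2,-.008)
cv2.imwrite('pics/scene7.png',imaging.get_image('scene')[:,:,::-1])
a=cv2.imread('pics/scene7.png')[115:275,170:370]
cv2.imwrite('pics/m8.png',cv2.resize(a,None,fx=3.7,fy=3.7,interpolation=cv2.INTER_CUBIC))
E
```

```text
t20.05 pos [0.4599 0.0555 0.214 ] F [-1.6 -0.2  0.5] w0.997 | shift cm [0.13 0.02 1.4 ] turn [ 0. -0.  0.]
```

View pics/m8.png

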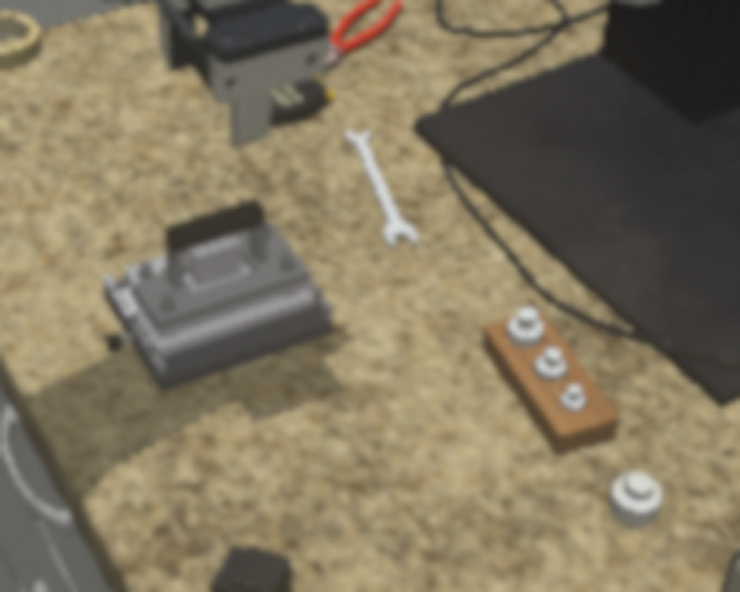

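The cover lies flat on the spacer with the rib in its window near (217,266). The gripper is clear, and the knob at (637,498), clamp block at (252,570) and stopwatch are where they were.

```bash
python3 -c "
from h import *
print(job.sign_off())"
```

```text
the job is handed in; nothing more can be done
None
```

I put both plates on the posts, released them and handed the job in at about 20 s; sign-off gave no verdict.

- **Spacer:** Lowering it, I felt a side force of about 8 N from the posts and shifted the plate about 2 mm along y to clear it. It seated with about 18 N at a tool height of 61.8 mm (expected 62). After release, the picture showed it flat with all four posts through it.
- **Cover:** I first gripped it 3 mm too high and regripped lower. It went down without side force and seated with about 15 N at 94.8 mm (expected about 95.2).
- **Last picture:** The cover lies flat on the spacer with the rib in its window, and the gripper is open and well clear. The stopwatch, knob and clamp block look unmoved; I judged that by eye and did not measure it.
- **Disagreements:** The camera put the middle of the posts at y of about 53–54 mm, but by feel the plates settled at 55.5 mm. The two camera views differed by 2–3 mm in x.

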